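First in, first out: rotate the capacitor stock

ROBOT

A 6-joint arm with a two-finger parallel gripper is mounted at the origin on the work surface. World frame = base frame: x ahead of the robot, y to its left, z up, the work surface at z = 0. Lengths are in m, angles in rad, forces in N, time in s.
With the tool pointing down it reaches from about 0.4 to 0.925 m from the base axis. Payload 12.5 kg.
Tool frame: the origin (TCP) lies at the very end of the fingers, on their centre line; the grasp point (between the pads) lies 19 mm behind it (arm.grip_depth is the distance from the TCP to the grasp point, in m); z points along the fingers, y is the direction in which the jaws open and shut (so a half turn about z gives the same grasp; the last joint's range is limited). The gripper opens to 95 mm and grips with 3 to 60 N. Pads are 20 mm wide; open, the fingers measure 119 mm over their backs; the gripper's body (75 mm by 180 mm) begins 59 mm behind the grasp point.
Start: joints at [1.149, 0.491, 1.559, -0, 1.092, -0.106], TCP at [0.194, 0.594, 0.215] pointing down, gripper open.
Joint ranges: [-3.1, 3.1], [-0.84, 2.19], [0.05, 2.79], [-1.13, 4.28], [0.06, 2.93], [-2.69, 2.69]. Speed limits (rad/s): [2.22, 2.22, 2.79, 3.14, 3.14, 3.14].

INTERFACE

Orientations are given as a rotation vector (axis times angle).
In Python, from workcell import arm, eyes gives the robot as it stands.
- The arm moves only by the tool arm_command, never from a script. Its argument "steps" is one flat list of numbers, 7 for each row, row after row: the shift along the tool's x, y, z in m, then the turn, a rotation vector about the tool's x, y, z in rad, then the gripper command: -1 is shut, 1 is fully open, values between are in proportion. In form: [dx, dy, dz, rx, ry, rz, fingers, dx, dy, dz, rx, ry, rz, fingers, ...]. A call has 1 to 10 rows; each row is the pose to reach, as a shift and turn from the pose commanded when the call began, along the tool's axes at that moment; what a row does not reach only later rows make up. A row lasts 1/12 s, in which the tool goes at most 41.7 mm and 7.16 degrees, less where a joint would pass 70% of its speed; a pose out of reach is approached as far as the arm can. A call with a gripper value outside its range is refused whole. The fingers move at their own pace and stop on an object; the grip force is fixed at half the most. Time passes only in rows, so rows that repeat a pose let the fingers close. It gives the time, the measured TCP pose, the force and the opening at its end, in the units of the state.
- arm.get_state(): the state, without advancing time (a new reading comes with each control period).
- eyes.read_camera(name): name is "scene" or "top"; returns a dict with "img" (384x512x3 uint8, blue, green, red), "range_z" (384x512 float32, m along the optical axis (not along the pixel's ray), 0 where there is no reading), "fx", "fy", "cx", "cy" (pixels), "view" (4x4, takes a point from world to camera coordinates). Camera axes: x right, y down, z forward; pixel columns grow to the right and rows downward; lengths in m; the calibration is good to about 2 mm. A picture is of the moment at which its call begins.
- arm.close_job(): hands the job in, once; it reports no verdict.
The state is a dict: "time_s": time; "q": joint angles; "joint_velocities": joint speeds; "effort": joint torques, N m; "position": TCP position; "ee_rot": TCP orientation; "wrist_force": force on the tool from outside, world axes, zero at the start; "torque": the same for the moment, N m; "gripper_width": finger opening in m.
Only numpy, scipy, OpenCV 4.12 (cv2) and the standard library are available. Lean on these libraries where they do the work, as an engineer would, in place of code of your own. Each camera call takes 0.05 s, during which the arm holds its last target.

TASK

Use the oldest capacitor first: take the front can (at the low end, against the yellow stop) off the sloped lane and lay it down in the saddle on the blue plate, along its ribs. Then load the new green-banded can, which lies on the orange plate, onto the high end of the lane behind the others, so that all three cans lie closed up in the lane against the stop. Lay cans down gently without dropping them, do not lift the other two cans out of the lane, and leave the other things on the bench where they are.

Things in the scene. Friction and masses are not known exactly. Their poses are not given: they have to be found in the camera images.
- lane: Fixed sloped aluminium lane on a grey stand; cans lie across it and roll down freely. Origin: centre of the stand's underside, on the bench; +x points up the slope to the open high end, y across, z up. Floor 196 mm long, 66 mm wide, sloping 10 degrees down to -x, ending at x = +90 mm. Side lips flare outward, only 8 mm high (tops 40 mm from the middle), so the cans' ends stay free to grip.
- lane_front (a point): Centre of the can that rests against the yellow stop plate (76 mm wide, 30 mm high above the floor) at the low end: lane frame (-70, 0, 75) mm, axes as the lane's. Each can behind lies 54 mm farther up the slope (+53.2 mm in x, +9.4 mm in z). When the front can is lifted away the others roll on to the stop.
- lane_load (a point): Centre of a can just touching the lane's floor near the high end: lane frame (+52, 0, 97) mm, axes as the lane's. This is 16 mm up the slope from where the third can comes to rest; a can released here rolls down and joins the two in the lane. The lane holds three cans, so this place is free only once the front can is out.
- job_saddle: Fixed blue plate, 110 x 110 x 8 mm, with two black ribs 7 mm high, 12 mm thick and 70 mm long that run along its y axis; the clear gap between them is 38 mm. Origin: centre of its underside, on the bench; z up. A can laid between the ribs rests on the plate with its axis along the plate's y and its centre 35 mm above the bench. Empty at the start.
- delivery_saddle: Fixed orange plate with black ribs, same shape and sizes as the blue one: 110 x 110 x 8 mm, ribs 7 mm high along its y axis. Origin: centre of its underside, on the bench. At the start the new can lies between its ribs, centre 35 mm above the bench.
- can_front: capacitor can, a solid cylinder 54 mm in diameter and 60 mm long with flat ends, about 0.18 kg, black and dark grey with a white band round it, lying on its side. Origin: its centre; its y axis is the cylinder's axis (its x and z turn as it rolls). The oldest: at the start it lies at the low end of the lane, against the yellow stop.
- can_middle: capacitor can, a solid cylinder 54 mm in diameter and 60 mm long with flat ends, about 0.18 kg, black and dark grey with a white band round it, lying on its side. Origin: its centre; its y axis is the cylinder's axis (its x and z turn as it rolls). At the start second in the lane, touching the front one.
- can_rear: capacitor can, a solid cylinder 54 mm in diameter and 60 mm long with flat ends, about 0.18 kg, black and dark grey with a white band round it, lying on its side. Origin: its centre; its y axis is the cylinder's axis (its x and z turn as it rolls). At the start third in the lane, the highest.
- can_new: capacitor can, a solid cylinder 54 mm in diameter and 60 mm long with flat ends, about 0.18 kg, black and dark grey with a green band round it, lying on its side. Origin: its centre; its y axis is the cylinder's axis (its x and z turn as it rolls). The new one: at the start it lies in the saddle on the orange plate.
- screwdriver: Screwdriver lying on the bench; a bystander. Origin on its underside, along its length.
- screw_jar: Small clear jar with a black lid, 56 mm in diameter, 70 mm high; a bystander. Origin: centre of its underside.
- breaker: White two-pole circuit breaker, 70 x 36 x 73 mm high; a bystander. Origin: centre of its underside.
- keypad: Black control panel with knobs, keys and a small screen, 85 x 240 x 28 mm (41 mm at the knobs); a bystander. Origin: centre of its underside.
There are look-alikes about, which are no part of the job. There is more than one size of the lane; the one meant has the size given above.

How it is judged:
By the outcome, as a careful person would: the job done as asked, in the order asked, and still so for the second after the job is handed in, with the robot touching nothing.
It also fails if it takes over 70 s, if anything falls off the work surface, if the arm or the gripper's body presses on something with over 40 N, if the wrist force passes 120 N, or if a joint passes its speed limit or range.

## Working session

There is one attempt and no reset: what is moved stays moved. The work goes in short steps, Python scripts to look and compute and a tool call to move; the robot and the scene stay as the last step left them, time stands still between calls to the robot, and variables do not carry over. Pictures are saved under pics/ and viewed, and the job is handed in when it is done.

Besides the shell and the picture viewer there is one more tool, called after ">>>" by a JSON object that holds its "method" and its "body", one argument or row to a line. arm_command: Moves the arm, as the interface text tells. Its arguments: {"type":"object","properties":{"steps":{"type":"array","items":{"type":"number"}}},"required":["steps"]}

```bash
ls; mkdir -p pics; cat > h.py <<'E'
import numpy as np,cv2,pickle
from workcell import arm,eyes
def snap(n,tag):
    d=eyes.read_camera(n); cv2.imwrite(f'pics/{n}_{tag}.png',d['img']); pickle.dump(d,open(f'pics/{n}_{tag}.pkl','wb')); return d
def load(n,tag): return pickle.load(open(f'pics/{n}_{tag}.pkl','rb'))
def cloud(d):
    h,w=d['range_z'].shape; u,v=np.meshgrid(np.arange(w),np.arange(h)); z=d['range_z']
    p=np.stack([(u-d['cx'])/d['fx']*z,(v-d['cy'])/d['fy']*z,z],-1)
    T=np.linalg.inv(np.array(d['view'])); return p@T[:3,:3].T+T[:3,3]
def ray(d,u,v,z0):
    T=np.linalg.inv(np.array(d['view'])); r=T[:3,:3]@np.array([(u-d['cx'])/d['fx'],(v-d['cy'])/d['fy'],1]); o=T[:3,3]
    return o+r*(z0-o[2])/r[2]
E
python3 - <<'E'
from h import *
for n in('scene','top'):
    d=snap(n,'0'); print(n,d['fx'],np.round(np.linalg.inv(d['view']),3))
print(arm.get_state())
E
```

```text
pics
scene 371.7814133782957 [[-0.631  0.596 -0.496  1.07 ]
 [ 0.775  0.471 -0.42   0.414]
 [-0.016 -0.65  -0.76   0.879]
 [ 0.     0.     0.     1.   ]]
top 390.0970367591927 [[-0.024 -0.991  0.134  0.415]
 [-1.     0.023 -0.004 -0.012]
 [ 0.    -0.134 -0.991  1.126]
 [ 0.     0.     0.     1.   ]]
{'time_s': 0.1, 'q': array([ 1.14937842e+00,  4.91507877e-01,  1.55941992e+00, -1.98795937e-05,
        1.09171578e+00, -1.05597580e-01]), 'joint_velocities': array([ 1.78569398e-05, -9.24672049e-04,  4.57365555e-05,  1.03687506e-03,
        8.21674879e-04,  1.64455510e-03]), 'effort': array([ 2.42820766e-03, -6.13623118e+01, -2.58602250e+01,  6.94154087e-02,
        4.70840838e-02, -9.37613345e-05]), 'position': array([0.19400757, 0.59387905, 0.21410403]), 'ee_rot': array([-4.93975595e-01, -3.10225355e+00,  1.60089400e-03]), 'wrist_force': array([ 0.52758247, -0.90139665, -0.03464472]), 'torque': array([ 0.00385563,  0.02497152, -0.01073553]), 'gripper_width': 0.0948697470617818}
```

View pics/scene_0.png

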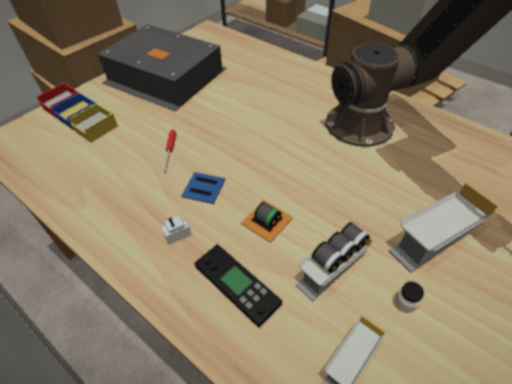

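View pics/top_0.png

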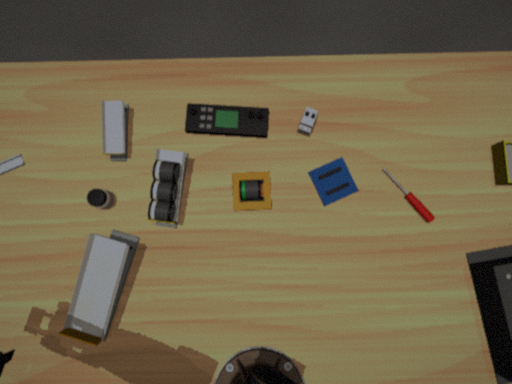

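```bash
cat > m.py <<'E'
from h import *
d=load('top','0'); P=cloud(d); img=d['img']; hsv=cv2.cvtColor(img,cv2.COLOR_BGR2HSV).astype(int)
def comp(m,name):
    n,l,s,c=cv2.connectedComponentsWithStats(m.astype(np.uint8))
    for i in range(1,n):
        if s[i,4]>25:
            q=P[l==i]; q=q[np.isfinite(q).all(1)]
            r=cv2.minAreaRect(np.argwhere(l==i)[:,::-1].astype(np.float32))
            print(name,s[i].tolist(),np.round(r[0],1),np.round(r[1],1),round(r[2],1),'med',np.round(np.median(q,0),4))
H,S,V=hsv[...,0],hsv[...,1],hsv[...,2]
comp((H>95)&(H<125)&(S>120)&(V>60),'blue')
comp((H>8)&(H<22)&(S>195)&(V>100),'orange')
comp((H>45)&(H<85)&(S>80),'green')
comp((H>17)&(H<32)&(S>170)&(V<170),'yellow')
crop=img[70:240,80:370]; cv2.imwrite('pics/crop0.png',cv2.resize(crop,None,fx=2.7,fy=2.7,interpolation=cv2.INTER_CUBIC))
# depth heights map
z=P[...,2]; 
print(np.round(z[150:235:5,145:195:5]*1000).astype(int))
E
python3 m.py
```

```text
blue [309, 158, 48, 47, 1123] [332.8 181.1] [36.3 36.1] 64.7 med [ 0.5819 -0.2287  0.009 ]
green [215, 109, 24, 20, 415] [226.4 118.6] [23.4 18.2] 3.2 med [0.7696 0.0765 0.0297]
green [241, 181, 6, 19, 93] [243.1 190. ] [18.1  4.9] 86.6 med [0.555  0.0298 0.0599]
yellow [492, 141, 20, 44, 519] [501.4 162.6] [42.9 17.3] 87.1 med [ 0.6171 -0.7011  0.0385]
yellow [233, 172, 38, 38, 771] [251.3 190.6] [36.4 36.3] 87.1 med [0.5574 0.0068 0.0087]
yellow [59, 329, 42, 17, 268] [ 79.3 336.2] [41.2  8.7] 17.1 med [0.1836 0.454  0.0842]
[[  0   1   2  80  75   1   2  -1  -2   6]
 [  1   2   2  71  77  75  77  78   3   1]
 [  3  -2  80  71  74  74  78  78  10   0]
 [ -1   5 120 122 115 118 116  71   8  -1]
 [  1  -2 119 120 119 121 122  70   5  -2]
 [ -1   3 117 119 120 119 117  68   4  -2]
 [ -1  -4  92  97 105 109 103  65  -2  -2]
 [  2   3 109 108 111 107 101  65  -1   2]
 [ -1 110 113 114 109 113  90  69   1  -4]
 [ -1 102 108 107 109 112  82  67   0  -3]
 [  2  59  85  91  99 100  72   4   1   0]
 [ -1  99  99 100 100  96  58   1   0  -5]
 [  1 104 103 104 100 103  51   1   0   1]
 [  4 101  99 102  98 101  49  -1   2  -1]
 [  3  75  81  94  89  91  46   2   1   2]
 [  0   5  10   7   2   5   8  -5   2   0]
 [  2   1   1  -2  -1  -1   4   2   1   0]]
```

```bash
python3 - <<'E'
from h import *
d=load('scene','0'); c=d['img'][170:310,180:390]; cv2.imwrite('pics/crops0.png',cv2.resize(c,None,fx=3.7,fy=3.7,interpolation=cv2.INTER_CUBIC))
E
```

```text
(no output)
```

View pics/crop0.png

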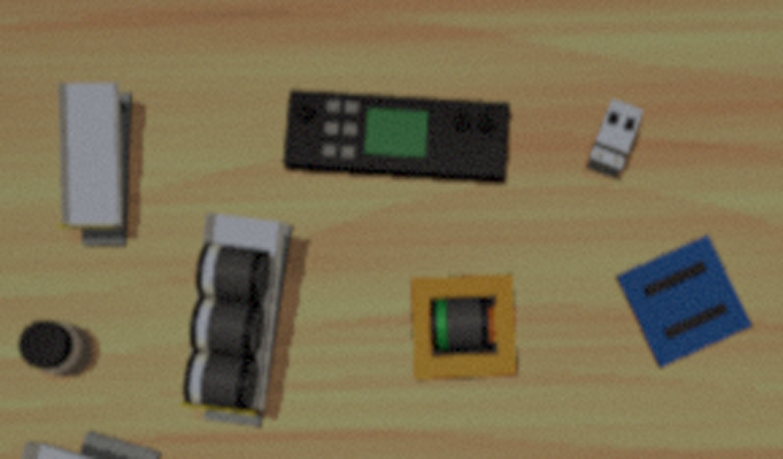

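View pics/crops0.png

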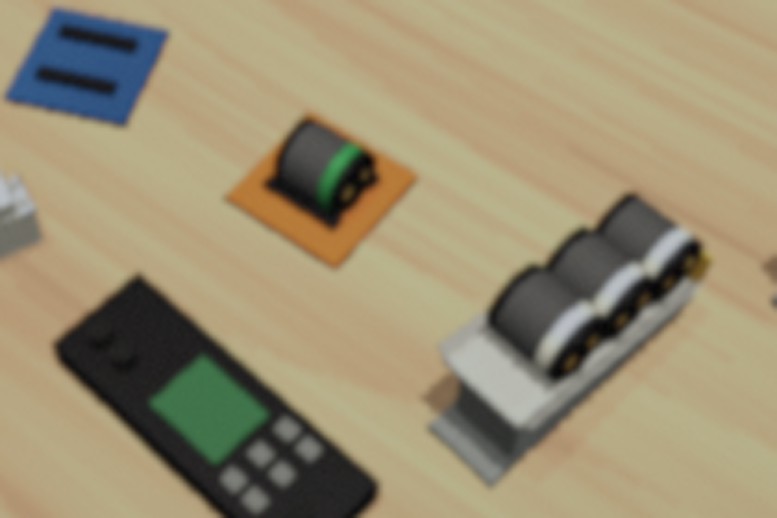

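```bash
cat > m2.py <<'E'
from h import *
import sys
from scipy.optimize import least_squares
def lane_fit(P,box,img=None):
    q=P.reshape(-1,3)
    q=q[(q[:,0]>box[0])&(q[:,0]<box[1])&(q[:,1]>box[2])&(q[:,1]<box[3])&(q[:,2]>0.035)&(q[:,2]<.135)]
    return q
if __name__=='__main__':
    for n in('top','scene'):
        d=load(n,'0');P=cloud(d)
        q=lane_fit(P,(.40,.70,.14,.33))
        # cylinders fit: params x0,y0 (front can), yaw ; z known
        def res(p,q,full=False):
            c,s=np.cos(p[2]),np.sin(p[2]); dx,dy=q[:,0]-p[0],q[:,1]-p[1]
            X=c*dx+s*dy; Y=-s*dx+c*dy; Z=q[:,2]-p[3]
            D=np.stack([np.hypot(X-53.2e-3*k,Z-9.4e-3*k)-.027 for k in range(3)],0)
            D=D[np.abs(D).argmin(0),np.arange(len(q))]
            return (D,X,Y,Z)
        p=np.array([.50,.235,-.1,.075])
        for it in range(5):
            D,X,Y,Z=res(p,q)
            k=(np.abs(D)<.012)&(np.abs(Y)<.034)&(Z>X*.176+0.0)
            qq=q[k]
            r=least_squares(lambda p:res(p,qq)[0],p,loss='soft_l1',f_scale=.003)
            # y extents: histogram of |Y|
            pn=r.x; D,X,Y,Z=res(pn,q); kk=(np.abs(D)<.008)&(Z>X*.176+0.012)
            # ends as function of X -> yaw and lateral
            ends=[]
            for b in np.linspace(-.015,.12,10):
                m=kk&(np.abs(X-b)<.0075)
                if m.sum()>10: ends.append((b,*np.percentile(Y[m],[3,97])))
            ends=np.array(ends); mid=ends[:,1:].mean(1)
            f=np.polyfit(ends[:,0],mid,1)
            p=pn.copy(); p[2]+=f[0]; off=f[1]; p[0]-=np.sin(p[2])*off; p[1]+=np.cos(p[2])*off
        print(n,len(qq),'front can',np.round(p,4),'yawdeg',np.degrees(p[2]),'wid',np.round((ends[:,2]-ends[:,1])*1000,1),'mid',np.round(mid*1000,1),'rms',np.std(r.fun))
        # saddles
        for nm,lo,hi,box in(('blue',(95,120,60),(125,255,255),(.45,.7,-.32,-.14)),('orange',(8,150,80),(22,255,255),(.48,.64,-.09,.09))):
            hsv=cv2.cvtColor(d['img'],cv2.COLOR_BGR2HSV); m=cv2.inRange(hsv,lo,hi)>0
            # rays onto z=8mm plane
            v,u=np.nonzero(m); T=np.linalg.inv(np.array(d['view'])); R=np.stack([(u-d['cx'])/d['fx'],(v-d['cy'])/d['fy'],np.ones(len(u))],1)@T[:3,:3].T
            w=T[:3,3]+R*((.008-T[2,3])/R[:,2])[:,None]
            sel=(w[:,0]>box[0])&(w[:,0]<box[1])&(w[:,1]>box[2])&(w[:,1]<box[3])&(np.abs(P[v,u,2]-.008)<.012)
            w=w[sel]; mm=np.zeros(m.shape,np.uint8); mm[v[sel],u[sel]]=1; 
            nn,l,s,c=cv2.connectedComponentsWithStats(mm); b=1+s[1:,4].argmax(); w=w[(l[v[sel],u[sel]]==b)]
            rr=cv2.minAreaRect((w[:,:2]*1000).astype(np.float32)); print(n,nm,len(w),np.round(rr[0],1),np.round(rr[1],1),round(rr[2],1))
        # new can
        q=P.reshape(-1,3); q=q[(np.abs(q[:,0]-.555)<.06)&(np.abs(q[:,1]-.007)<.06)&(q[:,2]>.045)&(q[:,2]<.075)]
        rr=cv2.minAreaRect((q[:,:2]*1000).astype(np.float32)); print(n,'newcan',len(q),np.round(rr[0],1),np.round(rr[1],1),round(rr[2],1),q[:,2].max())
        # ribs on blue
        v,u=np.nonzero(d['img'].max(2)<60); T=np.linalg.inv(np.array(d['view'])); R=np.stack([(u-d['cx'])/d['fx'],(v-d['cy'])/d['fy'],np.ones(len(u))],1)@T[:3,:3].T
        w=T[:3,3]+R*((.015-T[2,3])/R[:,2])[:,None]
        k=(np.hypot(w[:,0]-.582,w[:,1]+.229)<.05); mm=np.zeros(d['range_z'].shape,np.uint8); mm[v[k],u[k]]=1
        nn,l,s,c=cv2.connectedComponentsWithStats(mm)
        for b in range(1,nn):
            if s[b,4]>30:
                ww=w[k][l[v[k],u[k]]==b][:,:2]; rr=cv2.minAreaRect((ww*1000).astype(np.float32)); vx=cv2.fitLine((ww*1000).astype(np.float32),cv2.DIST_L2,0,.01,.01).ravel(); print(n,'rib',np.round(rr[0],1),np.round(rr[1],1),'dir deg',np.degrees(np.arctan2(vx[1],vx[0])))
E
python3 m2.py
```

```text
top 1480 front can [ 0.5009  0.2491 -0.1494  0.0757] yawdeg -8.56129945623169 wid [57.6 56.9 58.2 57.2 58.4 57.2 57.3 58.1 57.6 57.7] mid [-489.2 -489.2 -488.7 -488.6 -488.8 -489.1 -488.1 -489.1 -489.4 -489.2] rms 0.0021115418239887125
top blue 1122 [ 582.4 -229.1] [104.5 105.9] 23.0
top orange 910 [560.3   7.6] [108.6 109.3] 1.9
top newcan 390 [558.6  11.9] [58.7 53.2] 89.6 0.06742242262558462
top rib [ 605.2 -219.1] [10. 68.] dir deg -67.43278
top rib [ 559.8 -239.2] [10.2 67.6] dir deg -66.42719
scene 1365 front can [ 0.5043  0.2515 -0.1528  0.0745] yawdeg -8.75756044286346 wid [57.7 58.  57.5 58.5 57.8 56.8 58.2 58.9 55.9 57.4] mid [-277.3 -277.4 -277.4 -277.  -276.8 -276.5 -276.9 -277.  -276.8 -276.4] rms 0.0021429590710960876
scene blue 679 [ 583.4 -226. ] [101.9 102.2] 22.8
scene orange 527 [561.1  10.9] [107.  105.1] 1.0
scene newcan 322 [561.4  13.3] [60.6 49.1] 89.7 0.0648716301615655
scene rib [ 560.5 -235.3] [ 9.4 61.8] dir deg -67.065506
scene rib [ 606.2 -215.3] [ 9.6 63.2] dir deg -67.2285
```

```bash
cat > g.py <<'E'
import sys
from h import *
from scipy.spatial.transform import Rotation as Ro
# usage: g.py x y z jawdeg  -> tool-frame shift and turn
x,y,z,j=map(float,sys.argv[1:5]); s=arm.get_state(); p=np.array(s['position']); R=Ro.from_rotvec(s['ee_rot'])
j=np.radians(j); yy=np.array([np.cos(j),np.sin(j),0]); zz=np.array([0,0,-1.]); Rt=Ro.from_matrix(np.stack([np.cross(yy,zz),yy,zz],1))
print('t',round(s['time_s'],2),'p',np.round(p,4),'w',round(s['gripper_width'],4),'F',np.round(s['wrist_force'],1),'q',np.round(s['q'],2))
print('shift',np.round(R.inv().apply(np.array([x,y,z])-p),4),'turn',np.round((R.inv()*Rt).as_rotvec(),4))
E
python3 g.py .5025 .2503 .18 81.35
```

```text
t 0.1 p [0.194  0.5939 0.2141] w 0.0949 F [ 0.5 -0.9 -0. ] q [ 1.15  0.49  1.56 -0.    1.09 -0.11]
shift [-0.4    -0.2307  0.0343] turn [-0.001  -0.0002 -0.1648]
```

>>> {"method": "arm_command", "body": {
  "steps": [-0.4, -0.231, 0.034, 0, 0, -0.165, 1, -0.4, -0.231, 0.034, 0, 0, -0.165, 1, -0.4, -0.231, 0.034, 0, 0, -0.165, 1, -0.4, -0.231, 0.034, 0, 0, -0.165, 1, -0.4, -0.231, 0.034, 0, 0, -0.165, 1, -0.4, -0.231, 0.034, 0, 0, -0.165, 1, -0.4, -0.231, 0.034, 0, 0, -0.165, 1, -0.4, -0.231, 0.034, 0, 0, -0.165, 1, -0.4, -0.231, 0.034, 0, 0, -0.165, 1, -0.4, -0.231, 0.034, 0, 0, -0.165, 1]
}}

```text
time_s: 0.93
position: [0.4719, 0.2838, 0.1839]
ee_rot: [-0.237, -3.132, 0.0]
wrist_force: [0.6, 0.5, 0.1]
gripper_width: 0.0955
```

```bash
python3 g.py .5025 .2503 .062 81.35
```

```text
t 0.93 p [0.4719 0.2838 0.1839] w 0.0955 F [0.6 0.5 0.1] q [ 0.42  0.42  1.78  0.    0.94 -1.  ]
shift [-0.0353 -0.0285  0.1219] turn [-0.0001 -0.0002  0.0002]
```

>>> {"method": "arm_command", "body": {
  "steps": [-0.035, -0.028, 0, 0, 0, 0, 1, -0.035, -0.028, 0, 0, 0, 0, 1, -0.035, -0.028, 0, 0, 0, 0, 1, -0.035, -0.028, 0, 0, 0, 0, 1]
}}

```text
time_s: 1.27
position: [0.501, 0.2526, 0.1839]
ee_rot: [-0.238, -3.132, 0.0]
wrist_force: [-0.4, 0.5, 0.0]
gripper_width: 0.0948
```

```bash
python3 g.py .5025 .2503 .062 81.35; python3 - <<'E'
from h import *
d=snap('scene','1'); c=d['img'][170:310,180:390]; cv2.imwrite('pics/crops1.png',cv2.resize(c,None,fx=3.7,fy=3.7,interpolation=cv2.INTER_CUBIC))
E
```

```text
t 1.27 p [0.501  0.2526 0.1839] w 0.0948 F [-0.4  0.5  0. ] q [ 0.35  0.43  1.75  0.    0.95 -1.07]
shift [-0.0019 -0.002   0.1219] turn [-0.0001 -0.0008 -0.0008]
```

View pics/crops1.png

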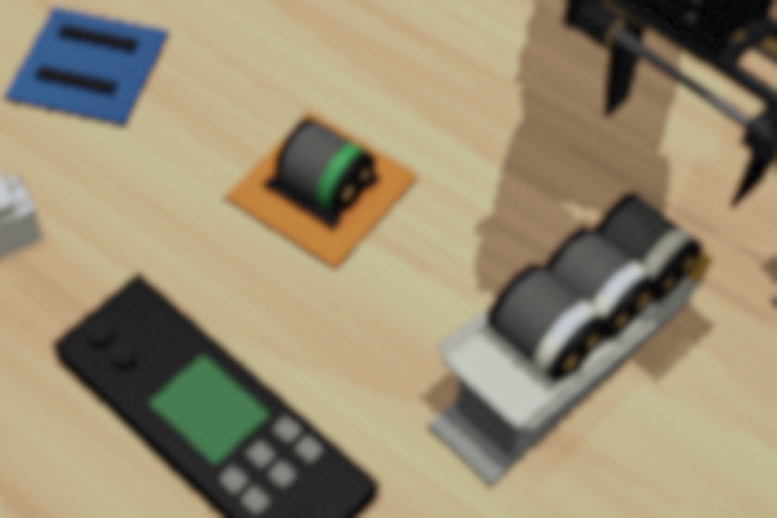

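The jaws straddle the front can in line with its axis (fingertips at about (615,110) and (740,195) in the enlarged crop). I'm going down to it.

>>> {"method": "arm_command", "body": {
  "steps": [-0.0015, -0.002, 0.03, 0, 0, 0, 1, -0.0015, -0.002, 0.06, 0, 0, 0, 1, -0.0015, -0.002, 0.08, 0, 0, 0, 1, -0.0015, -0.002, 0.095, 0, 0, 0, 1, -0.0015, -0.002, 0.105, 0, 0, 0, 1, -0.0015, -0.002, 0.115, 0, 0, 0, 1, -0.0015, -0.002, 0.122, 0, 0, 0, 1, -0.0015, -0.002, 0.122, 0, 0, 0, 1, -0.0015, -0.002, 0.122, 0, 0, 0, 1]
}}

```text
time_s: 2.07
position: [0.5025, 0.2508, 0.0624]
ee_rot: [0.236, 3.133, 0.0]
wrist_force: [-0.5, 0.2, 1.3]
gripper_width: 0.0953
```

```bash
python3 g.py .5025 .2503 .062 81.35; python3 - <<'E'
from h import *
d=snap('scene','2'); c=d['img'][190:300,270:390]; cv2.imwrite('pics/crops2.png',cv2.resize(c,None,fx=5,fy=5,interpolation=cv2.INTER_CUBIC))
E
```

```text
t 2.07 p [0.5025 0.2508 0.0624] w 0.0953 F [-0.5  0.2  1.3] q [ 0.35  0.6   1.86  0.    0.68 -1.08]
shift [-0.0001 -0.0005  0.0004] turn [0.0002 0.0002 0.0005]
```

View pics/crops2.png

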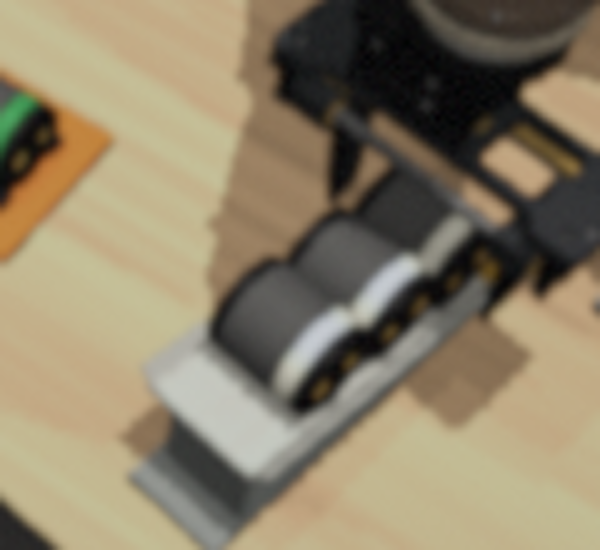

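The fingers straddle the front can, clear of the lips and the middle can. I'm closing now.

>>> {"method": "arm_command", "body": {
  "steps": [0, 0, 0, 0, 0, 0, 0.4, 0, 0, 0, 0, 0, 0, 0.3, 0, 0, 0, 0, 0, 0, 0.2, 0, 0, 0, 0, 0, 0, 0.1, 0, 0, 0, 0, 0, 0, -1, 0, 0, 0, 0, 0, 0, -1, 0, 0, 0, 0, 0, 0, -1, 0, 0, 0, 0, 0, 0, -1, 0, 0, 0, 0, 0, 0, -1]
}}

```text
time_s: 2.87
position: [0.5026, 0.2505, 0.0622]
ee_rot: [0.237, 3.133, 0.0]
wrist_force: [-0.4, -0.9, 1.4]
gripper_width: 0.0601
```

>>> {"method": "arm_command", "body": {
  "steps": [0.001, 0, -0.005, 0, 0, 0, -1, 0.002, 0, -0.012, 0, 0, 0, -1, 0.004, 0, -0.022, 0, 0, 0, -1, 0.006, 0, -0.034, 0, 0, 0, -1, 0.008, 0, -0.05, 0, 0, 0, -1, 0.01, 0, -0.07, 0, 0, 0, -1, 0.01, 0, -0.09, 0, 0, 0, -1, 0.01, 0, -0.1, 0, 0, 0, -1, 0.01, 0, -0.1, 0, 0, 0, -1]
}}

```text
time_s: 3.62
position: [0.4933, 0.2523, 0.1649]
ee_rot: [0.236, 3.129, 0.003]
wrist_force: [-0.1, -0.9, -1.4]
gripper_width: 0.0601
```

```bash
python3 g.py .583 -.2275 .13 112.9; python3 - <<'E'
from h import *
d=snap('scene','3'); c=d['img'][140:300,190:390]; cv2.imwrite('pics/crops3.png',cv2.resize(c,None,fx=3.7,fy=3.7,interpolation=cv2.INTER_CUBIC))
E
```

```text
t 3.62 p [0.4933 0.2523 0.1649] w 0.0601 F [-0.1 -0.9 -1.4] q [ 0.35  0.45  1.79  0.    0.9  -1.07]
shift [-0.1606 -0.461   0.0346] turn [ 0.0011  0.0044 -0.5503]
```

View pics/crops3.png

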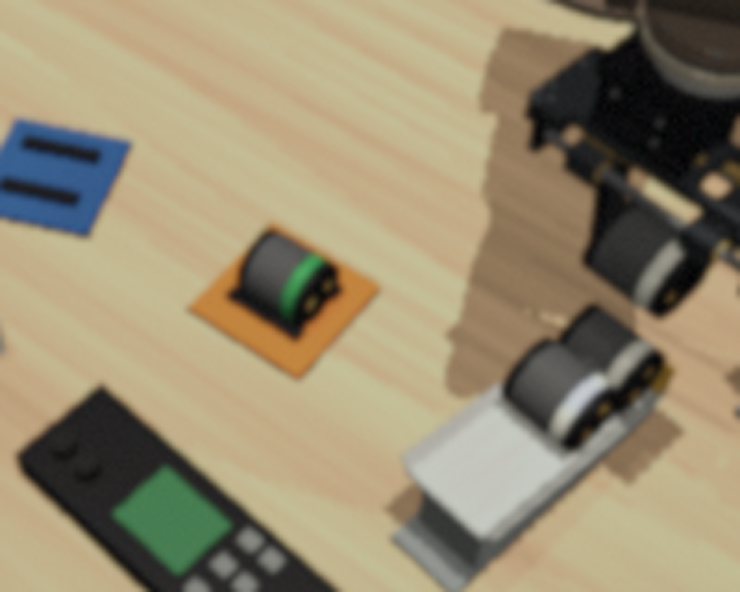

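The front can is in the jaws and the other two have rolled to the stop. Next is the blue plate.

>>> {"method": "arm_command", "body": {
  "steps": [-0.01, -0.02, 0.0, 0, 0, -0.03, -1, -0.16, -0.461, 0.01, 0, 0, -0.55, -1, -0.16, -0.461, 0.01, 0, 0, -0.55, -1, -0.16, -0.461, 0.01, 0, 0, -0.55, -1, -0.16, -0.461, 0.01, 0, 0, -0.55, -1, -0.16, -0.461, 0.01, 0, 0, -0.55, -1, -0.16, -0.461, 0.01, 0, 0, -0.55, -1, -0.16, -0.461, 0.01, 0, 0, -0.55, -1, -0.16, -0.461, 0.01, 0, 0, -0.55, -1, -0.16, -0.461, 0.01, 0, 0, -0.55, -1]
}}

```text
time_s: 4.5
position: [0.5623, -0.1246, 0.1531]
ee_rot: [0.622, -3.078, -0.002]
wrist_force: [1.3, 0.5, -1.4]
gripper_width: 0.0599
```

```bash
python3 g.py .583 -.2275 .13 112.9
```

```text
t 4.5 p [ 0.5623 -0.1246  0.1531] w 0.0599 F [ 1.3  0.5 -1.4] q [-0.33  0.49  1.75  0.    0.9  -2.3 ]
shift [ 0.0209 -0.1029  0.023 ] turn [ 0.0014 -0.0014 -0.0006]
```

>>> {"method": "arm_command", "body": {
  "steps": [0.007, -0.035, 0.01, 0, 0, 0, -1, 0.014, -0.065, 0.023, 0, 0, 0, -1, 0.019, -0.09, 0.023, 0, 0, 0, -1, 0.021, -0.103, 0.023, 0, 0, 0, -1, 0.021, -0.103, 0.023, 0, 0, 0, -1, 0.021, -0.103, 0.023, 0, 0, 0, -1]
}}

```text
time_s: 5.0
position: [0.5832, -0.2253, 0.1307]
ee_rot: [0.621, -3.079, -0.002]
wrist_force: [0.8, 0.4, -1.5]
gripper_width: 0.0598
```

```bash
python3 g.py .583 -.2275 .035 112.9; python3 - <<'E'
from h import *
d=snap('scene','4'); c=d['img'][120:250,130:290]; cv2.imwrite('pics/crops4.png',cv2.resize(c,None,fx=4.5,fy=4.5,interpolation=cv2.INTER_CUBIC))
d=snap('top','4')
P=cloud(d)
q=P.reshape(-1,3)
q=q[(q[:,2]>.06)&(q[:,2]<.115)&(q[:,0]>.4)&(q[:,0]<.66)&(q[:,1]>.14)&(q[:,1]<.33)]; print(len(q))
E
```

```text
t 5.0 p [ 0.5832 -0.2253  0.1307] w 0.0598 F [ 0.8  0.4 -1.5] q [-0.47  0.58  1.64  0.    0.92 -2.44]
shift [ 0.001  -0.0021  0.0957] turn [ 0.0012 -0.0006 -0.0013]
1973
```

View pics/crops4.png

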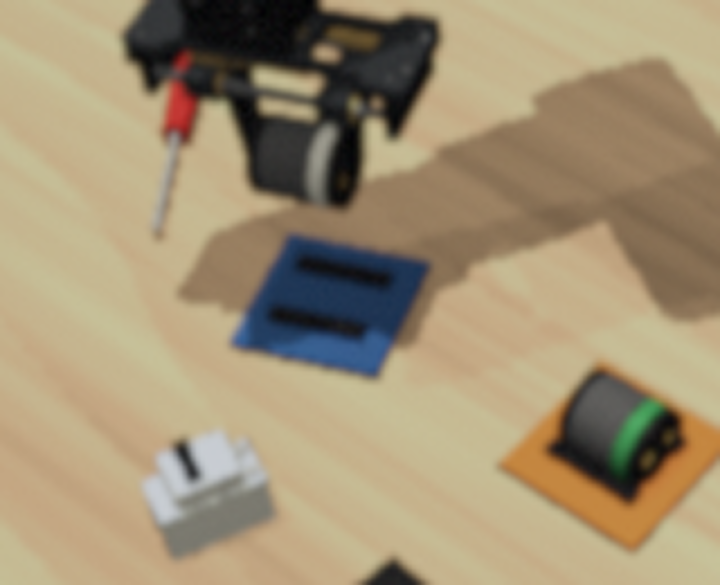

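View pics/top_4.png

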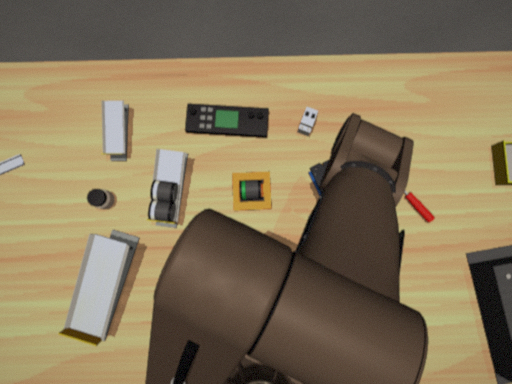

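>>> {"method": "arm_command", "body": {
  "steps": [0.0005, -0.001, 0.02, 0, 0, 0, -1, 0.001, -0.002, 0.045, 0, 0, 0, -1, 0.001, -0.002, 0.065, 0, 0, 0, -1, 0.001, -0.002, 0.08, 0, 0, 0, -1, 0.001, -0.002, 0.09, 0, 0, 0, -1, 0.001, -0.002, 0.095, 0, 0, 0, -1, 0.001, -0.002, 0.095, 0, 0, 0, -1, 0.001, -0.002, 0.095, 0, 0, 0, -1]
}}

```text
time_s: 5.77
position: [0.5838, -0.2276, 0.0371]
ee_rot: [-0.624, 3.078, -0.001]
wrist_force: [0.4, -1.2, -1.7]
gripper_width: 0.0596
```

```bash
python3 g.py .583 -.2275 .0222 112.9; python3 - <<'E'
from h import *
d=snap('scene','5'); c=d['img'][155:215,165:240]; cv2.imwrite('pics/crops5.png',cv2.resize(c,None,fx=9,fy=9,interpolation=cv2.INTER_CUBIC))
E
```

```text
t 5.77 p [ 0.5838 -0.2276  0.0371] w 0.0596 F [ 0.4 -1.2 -1.7] q [-0.48  0.71  1.7   0.    0.73 -2.45]
shift [0.0007 0.0004 0.0149] turn [-0.0005  0.0005  0.0001]
```

View pics/crops5.png

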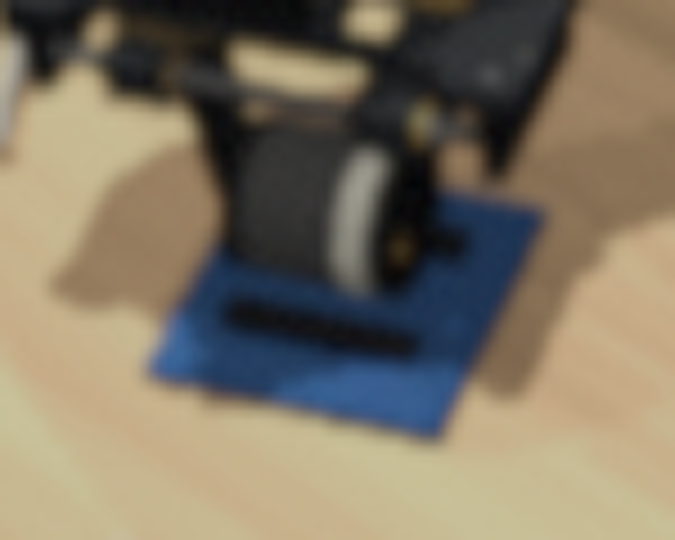

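The can sits parallel to the ribs and midway between them. I'll creep down now.

>>> {"method": "arm_command", "body": {
  "steps": [0.0005, 0, 0.004, 0, 0, 0, -1, 0.0005, 0, 0.007, 0, 0, 0, -1, 0.0005, 0, 0.009, 0, 0, 0, -1, 0.0005, 0, 0.011, 0, 0, 0, -1, 0.0005, 0, 0.012, 0, 0, 0, -1, 0.0005, 0, 0.012, 0, 0, 0, -1]
}}

```text
time_s: 6.32
position: [0.5829, -0.2281, 0.0241]
ee_rot: [0.623, -3.079, -0.001]
wrist_force: [0.5, -0.6, -0.1]
gripper_width: 0.06
```

>>> {"method": "arm_command", "body": {
  "steps": [0, 0, 0.0005, 0, 0, 0, -1, 0, 0, 0.001, 0, 0, 0, -1, 0, 0, 0.001, 0, 0, 0, -1]
}}

```text
time_s: 6.57
position: [0.583, -0.2281, 0.0234]
ee_rot: [-0.623, 3.079, 0.0]
wrist_force: [0.4, 0.9, -2.4]
gripper_width: 0.0597
```

>>> {"method": "arm_command", "body": {
  "steps": [0, 0, 0.0005, 0, 0, 0, -1, 0, 0, 0.001, 0, 0, 0, -1, 0, 0, 0.001, 0, 0, 0, -1]
}}

```text
time_s: 6.82
position: [0.5829, -0.2281, 0.0223]
ee_rot: [0.623, -3.079, -0.0]
wrist_force: [0.1, 0.2, -1.3]
gripper_width: 0.0597
```

>>> {"method": "arm_command", "body": {
  "steps": [0, 0, 0.0005, 0, 0, 0, -1, 0, 0, 0.0007, 0, 0, 0, -1, 0, 0, 0.0007, 0, 0, 0, -1]
}}

```text
time_s: 7.07
position: [0.583, -0.2281, 0.0222]
ee_rot: [-0.623, 3.079, -0.0]
wrist_force: [-0.8, 0.7, 5.0]
gripper_width: 0.0601
```

>>> {"method": "arm_command", "body": {
  "steps": [0, 0, 0.0004, 0, 0, 0, -1, 0, 0, 0.0007, 0, 0, 0, -1, 0, 0, 0.0007, 0, 0, 0, -1]
}}

```text
time_s: 7.32
position: [0.583, -0.2281, 0.0222]
ee_rot: [-0.623, 3.079, -0.0]
wrist_force: [-3.1, 1.3, 12.5]
gripper_width: 0.0596
```

Contact came at TCP 0.0222, which is the height expected for the plate floor. I'll back off slightly and release.

>>> {"method": "arm_command", "body": {
  "steps": [0, 0, -0.001, 0, 0, 0, -1, 0, 0, -0.001, 0, 0, 0, 0.35, 0, 0, -0.001, 0, 0, 0, 0.45, 0, 0, -0.001, 0, 0, 0, 0.6, 0, 0, -0.001, 0, 0, 0, 0.8, 0, 0, -0.001, 0, 0, 0, 0.8, 0, 0, -0.001, 0, 0, 0, 0.8]
}}

```text
time_s: 7.9
position: [0.583, -0.2281, 0.0219]
ee_rot: [0.623, -3.079, -0.0]
wrist_force: [0.5, 0.3, -0.4]
gripper_width: 0.0847
```

>>> {"method": "arm_command", "body": {
  "steps": [0, 0, -0.005, 0, 0, 0, 0.8, 0, 0, -0.015, 0, 0, 0, 0.8, 0, 0, -0.035, 0, 0, 0, 0.8, 0, 0, -0.065, 0, 0, 0, 0.9, 0, 0, -0.1, 0, 0, 0, 1, 0, 0, -0.13, 0, 0, 0, 1, 0, 0, -0.14, 0, 0, 0, 1, 0, 0, -0.14, 0, 0, 0, 1]
}}

```text
time_s: 8.57
position: [0.584, -0.2286, 0.1657]
ee_rot: [-0.622, 3.075, -0.006]
wrist_force: [0.7, 0.3, 0.1]
gripper_width: 0.0951
```

```bash
python3 g.py .561 .0125 .15 91.2; python3 - <<'E'
from h import *
d=snap('scene','6'); c=d['img'][150:310,165:390]; cv2.imwrite('pics/crops6.png',cv2.resize(c,None,fx=3.5,fy=3.5,interpolation=cv2.INTER_CUBIC))
P=cloud(d).reshape(-1,3); q=P[(np.hypot(P[:,0]-.583,P[:,1]+.2275)<.06)&(P[:,2]>.045)&(P[:,2]<.075)]
rr=cv2.minAreaRect((q[:,:2]*1000).astype(np.float32)); print(len(q),rr,np.percentile(q[:,2],[90,98]))
E
```

```text
t 8.57 p [ 0.584  -0.2286  0.1657] w 0.0951 F [0.7 0.3 0.1] q [-0.48  0.54  1.61  0.    0.98 -2.45]
shift [-0.0725  0.2311  0.015 ] turn [-0.0036  0.0045  0.3784]
263 ((584.3035888671875, -227.2887420654297), (50.95521545410156, 61.18463897705078), 22.322052001953125) [0.06234208 0.06412249]
```

View pics/crops6.png

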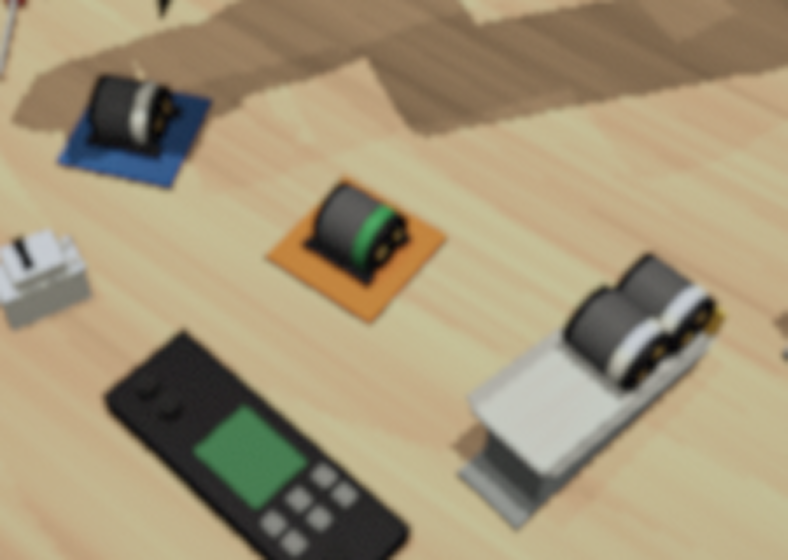

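The front can lies seated in the blue saddle, centre (0.584, -0.227), top 62 mm. Next is the new can.

>>> {"method": "arm_command", "body": {
  "steps": [-0.0725, 0.231, 0.015, -0.003, 0.004, 0.378, 1, -0.0725, 0.231, 0.015, -0.003, 0.004, 0.378, 1, -0.0725, 0.231, 0.015, -0.003, 0.004, 0.378, 1, -0.0725, 0.231, 0.015, -0.003, 0.004, 0.378, 1, -0.0725, 0.231, 0.015, -0.003, 0.004, 0.378, 1, -0.0725, 0.231, 0.015, -0.003, 0.004, 0.378, 1, -0.0725, 0.231, 0.015, -0.003, 0.004, 0.378, 1, -0.0725, 0.231, 0.015, -0.003, 0.004, 0.378, 1, -0.0725, 0.231, 0.015, -0.003, 0.004, 0.378, 1]
}}

```text
time_s: 9.37
position: [0.5596, 0.0128, 0.146]
ee_rot: [0.034, -3.135, -0.004]
wrist_force: [-0.2, -0.3, 0.3]
gripper_width: 0.0949
```

```bash
python3 g.py .561 .0125 .023 91.2
```

```text
t 9.37 p [0.5596 0.0128 0.146 ] w 0.0949 F [-0.2 -0.3  0.3] q [-0.1   0.48  1.79  0.    0.87 -1.69]
shift [-0.0021 -0.0006  0.1229] turn [ 0.0023 -0.0061  0.0009]
```

>>> {"method": "arm_command", "body": {
  "steps": [-0.001, -0.0005, 0.03, 0, -0.002, 0, 1, -0.001, -0.0005, 0.06, 0, -0.002, 0, 1, -0.001, -0.0005, 0.08, 0, -0.002, 0, 1, -0.001, -0.0005, 0.095, 0, -0.002, 0, 1, -0.001, -0.0005, 0.107, 0, -0.002, 0, 1, -0.001, -0.0005, 0.116, 0, -0.002, 0, 1, -0.001, -0.0005, 0.12, 0, -0.002, 0, 1, -0.001, -0.0005, 0.12, 0, -0.002, 0, 1, -0.001, -0.0005, 0.12, 0, -0.002, 0, 1]
}}

```text
time_s: 10.12
position: [0.5606, 0.0122, 0.0272]
ee_rot: [0.032, -3.139, -0.003]
wrist_force: [-1.0, 0.2, -0.3]
gripper_width: 0.0956
```

```bash
python3 g.py .561 .0125 .022 91.2; python3 - <<'E'
from h import *
d=snap('scene','7'); c=d['img'][170:260,215:325]; cv2.imwrite('pics/crops7.png',cv2.resize(c,None,fx=6,fy=6,interpolation=cv2.INTER_CUBIC))
E
```

```text
t 10.12 p [0.5606 0.0122 0.0272] w 0.0956 F [-1.   0.2 -0.3] q [-0.1   0.66  1.88  0.    0.61 -1.69]
shift [-0.0004  0.0003  0.0052] turn [ 0.0022 -0.0023 -0.0004]
```

View pics/crops7.png

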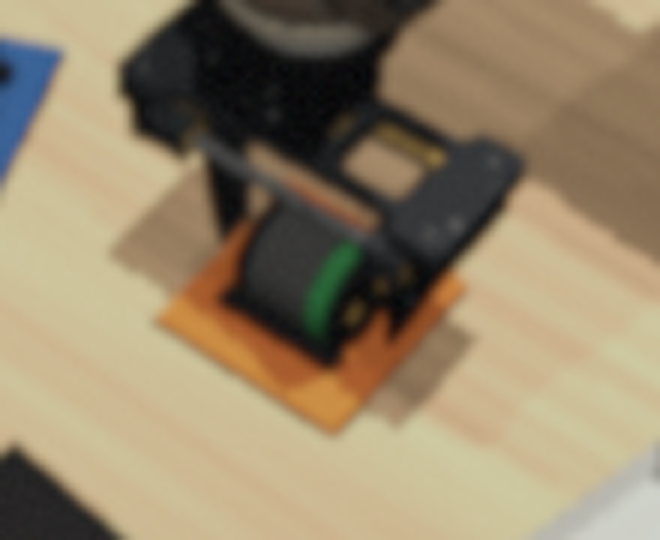

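The jaws straddle the green-banded can. I'll go the last 5 mm and close.

>>> {"method": "arm_command", "body": {
  "steps": [0, 0, 0.004, 0.002, -0.002, 0, 0.7, 0, 0, 0.005, 0.002, -0.002, 0, 0.5, 0, 0, 0.005, 0.002, -0.002, 0, 0.35, 0, 0, 0.005, 0.002, -0.002, 0, 0.2, 0, 0, 0.005, 0.002, -0.002, 0, 0, 0, 0, 0.005, 0.002, -0.002, 0, -1, 0, 0, 0.005, 0.002, -0.002, 0, -1, 0, 0, 0.005, 0.002, -0.002, 0, -1, 0, 0, 0.005, 0.002, -0.002, 0, -1]
}}

```text
time_s: 10.92
position: [0.5605, 0.0127, 0.0221]
ee_rot: [0.033, -3.141, -0.0]
wrist_force: [-0.8, 0.7, 0.9]
gripper_width: 0.0598
```

>>> {"method": "arm_command", "body": {
  "steps": [0, 0, -0.005, 0, 0, 0, -1, 0, 0, -0.015, 0, 0, 0, -1, 0, 0, -0.035, 0, 0, 0, -1, 0, 0, -0.065, 0, 0, 0, -1, 0, 0, -0.1, 0, 0, 0, -1, 0, 0, -0.135, 0, 0, 0, -1, 0, 0, -0.155, 0, 0, 0, -1, 0, 0, -0.165, 0, 0, 0, -1, 0, 0, -0.165, 0, 0, 0, -1]
}}

```text
time_s: 11.67
position: [0.5611, 0.0126, 0.1894]
ee_rot: [-0.033, 3.138, -0.0]
wrist_force: [-0.1, 0.8, -1.9]
gripper_width: 0.0598
```

```bash
python3 - <<'E'
from h import *
import m2
from scipy.optimize import least_squares
# two cans + lane with fixed yaw: fit position, both views
P=cloud(load('top','4')); Q=cloud(load('scene','6'))
for n,C in(('top4',P),('scene6',Q)):
    q=m2.lane_fit(C,(.40,.70,.14,.33)); 
    f=np.array([.5025,.2503]); a=np.radians(-8.65); dx=q[:,:2]-f; X=dx@[np.cos(a),np.sin(a)]; Y=dx@[-np.sin(a),np.cos(a)]; Z=q[:,2]-.075
    for k in range(2):
        def r(p,X,Z): return np.hypot(X-p[0],Z-p[1])-.027
        p=np.array([.0532*k,.0094*k])
        for _ in range(4):
            m=(np.abs(r(p,X,Z))<.008)&(np.abs(Y)<.027)&(Z>p[1]+.003)&(np.abs(X-p[0])<.027); p=least_squares(r,p,args=(X[m],Z[m]),loss='soft_l1',f_scale=.003).x
        mm=(np.abs(r(p,X,Z))<.006)&(Z>p[1]+.012)&(np.abs(X-p[0])<.02)
        print(n,k,np.round(p*1000,1),'Y',np.round(np.percentile(Y[mm],[3,97])*1000,1))
    # floor
    m=(X>.10)&(X<.15)&(np.abs(Y)<.025)&(Z>-.04); print('floor',np.polyfit(X[m],Z[m],1), 'expected', np.tan(np.radians(10)), -.027/np.cos(np.radians(10)), X[(np.abs(Y)<.025)&(Z>-.02)].max())
a=np.radians(-8.65); u=np.array([np.cos(a),np.sin(a)]); print('load',np.array([.5025,.2503])+.122*u)
E
python3 g.py .623 .232 .19 81.35
```

```text
top4 0 [-0.6  0.9] Y [-29.7  27.6]
top4 1 [52.4 10.1] Y [-30.2  28. ]
floor [ 0.17204002 -0.02613019] expected 0.17632698070846498 -0.027416518520915114 0.16668651617257121
scene6 0 [-0.2 -0.3] Y [-27.5  30. ]
scene6 1 [52.8  9.2] Y [-27.2  30. ]
floor [ 0.18076069 -0.02836983] expected 0.17632698070846498 -0.027416518520915114 0.16800801563883566
load [0.62311231 0.23195143]
t 11.67 p [0.5611 0.0126 0.1894] w 0.0598 F [-0.1  0.8 -1.9] q [-0.1   0.43  1.75  0.    0.96 -1.69]
shift [-0.0666  0.218  -0.0004] turn [1.000e-04 3.500e-03 1.722e-01]
```

>>> {"method": "arm_command", "body": {
  "steps": [-0.06, 0.218, -0.005, 0, 0, 0.172, -1, -0.06, 0.22, -0.005, 0, 0, 0.172, -1, -0.06, 0.22, -0.005, 0, 0, 0.172, -1, -0.06, 0.22, -0.005, 0, 0, 0.172, -1, -0.06, 0.22, -0.005, 0, 0, 0.172, -1, -0.06, 0.22, -0.005, 0, 0, 0.172, -1, -0.06, 0.22, -0.005, 0, 0, 0.172, -1, -0.06, 0.22, -0.005, 0, 0, 0.172, -1, -0.06, 0.22, -0.005, 0, 0, 0.172, -1, -0.06, 0.22, -0.005, 0, 0, 0.172, -1]
}}

```text
time_s: 12.5
position: [0.6155, 0.2327, 0.1912]
ee_rot: [-0.238, -3.131, 0.001]
wrist_force: [0.3, -0.4, -1.0]
gripper_width: 0.06
```

```bash
python3 g.py .6155 .2331 .095 81.35; python3 - <<'E'
from h import *
d=snap('scene','8'); c=d['img'][170:310,230:390]; cv2.imwrite('pics/crops8.png',cv2.resize(c,None,fx=4.2,fy=4.2,interpolation=cv2.INTER_CUBIC))
E
```

```text
t 12.5 p [0.6155 0.2327 0.1912] w 0.06 F [ 0.3 -0.4 -1. ] q [ 0.26  0.56  1.5   0.    1.09 -1.16]
shift [-0.0001  0.0005  0.0962] turn [-0.0006 -0.0018 -0.0009]
```

View pics/crops8.png

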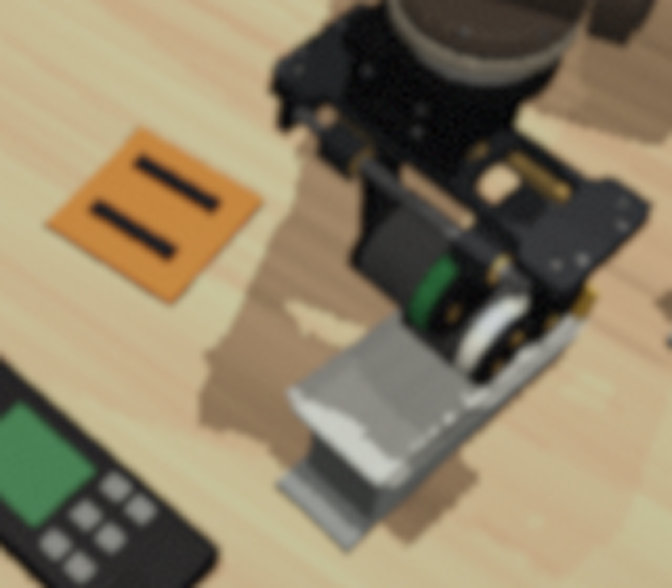

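The new can hangs above the lane, in line with it. I'm lowering it.

>>> {"method": "arm_command", "body": {
  "steps": [0, 0.0005, 0.02, 0, -0.002, 0, -1, 0, 0.0005, 0.045, 0, -0.002, 0, -1, 0, 0.0005, 0.065, 0, -0.002, 0, -1, 0, 0.0005, 0.08, 0, -0.002, 0, -1, 0, 0.0005, 0.09, 0, -0.002, 0, -1, 0, 0.0005, 0.096, 0, -0.002, 0, -1, 0, 0.0005, 0.1, 0, -0.002, 0, -1, 0, 0.0005, 0.103, 0, -0.002, 0, -1, 0, 0.0005, 0.104, 0, -0.002, 0, -1, 0, 0.0005, 0.104, 0, -0.002, 0, -1]
}}

```text
time_s: 13.38
position: [0.6161, 0.2344, 0.0885]
ee_rot: [0.236, 3.13, 0.0]
wrist_force: [-0.2, -0.3, -1.3]
gripper_width: 0.0599
```

```bash
python3 g.py .6155 .2331 .0824 81.35
```

```text
t 13.38 p [0.6161 0.2344 0.0885] w 0.0599 F [-0.2 -0.3 -1.3] q [ 0.26  0.67  1.59 -0.    0.88 -1.16]
shift [ 0.0004 -0.0014  0.0061] turn [0.0004 0.0022 0.0002]
```

>>> {"method": "arm_command", "body": {
  "steps": [0, -0.001, 0.002, 0, 0.002, 0, -1, 0, -0.001, 0.003, 0, 0.002, 0, -1, 0, -0.001, 0.004, 0, 0.002, 0, -1, 0, -0.001, 0.004, 0, 0.002, 0, -1]
}}

```text
time_s: 13.72
position: [0.6157, 0.2334, 0.084]
ee_rot: [-0.237, -3.132, -0.0]
wrist_force: [0.3, 0.1, -1.8]
gripper_width: 0.0599
```

>>> {"method": "arm_command", "body": {
  "steps": [0, 0, 0.0005, 0, 0, 0, -1, 0, 0, 0.001, 0, 0, 0, -1, 0, 0, 0.001, 0, 0, 0, -1]
}}

```text
time_s: 13.97
position: [0.6157, 0.2334, 0.083]
ee_rot: [-0.237, -3.132, -0.0]
wrist_force: [0.1, -0.0, -1.4]
gripper_width: 0.06
```

>>> {"method": "arm_command", "body": {
  "steps": [0, 0, 0.0004, 0, 0, 0, -1, 0, 0, 0.0007, 0, 0, 0, -1, 0, 0, 0.0007, 0, 0, 0, -1]
}}

```text
time_s: 14.22
position: [0.6157, 0.2334, 0.0824]
ee_rot: [-0.237, -3.132, -0.0]
wrist_force: [-0.4, 0.0, -0.5]
gripper_width: 0.0598
```

>>> {"method": "arm_command", "body": {
  "steps": [0, 0, 0.0004, 0, 0, 0, -1, 0, 0, 0.0005, 0, 0, 0, -1, 0, 0, 0.0005, 0, 0, 0, -1]
}}

```text
time_s: 14.47
position: [0.6157, 0.2334, 0.0823]
ee_rot: [-0.237, -3.133, -0.0]
wrist_force: [-1.9, -0.4, 5.4]
gripper_width: 0.0599
```

>>> {"method": "arm_command", "body": {
  "steps": [0, 0, 0.0004, 0, 0, 0, -1, 0, 0, 0.0005, 0, 0, 0, -1, 0, 0, 0.0005, 0, 0, 0, -1]
}}

```text
time_s: 14.72
position: [0.6158, 0.2334, 0.0823]
ee_rot: [0.237, 3.133, 0.001]
wrist_force: [-3.8, -1.5, 9.9]
gripper_width: 0.0597
```

It touched at TCP 0.0823, the predicted height, and the force has a slope component. Releasing.

>>> {"method": "arm_command", "body": {
  "steps": [0, 0, -0.0008, 0, 0, 0, -1, 0, 0, -0.0008, 0, 0, 0, 0.5, 0, 0, -0.0008, 0, 0, 0, 0.9, 0, 0, -0.0008, 0, 0, 0, 1, 0, 0, -0.0008, 0, 0, 0, 1, 0, 0, -0.0008, 0, 0, 0, 1, 0, 0, -0.0008, 0, 0, 0, 1, 0, 0, -0.0008, 0, 0, 0, 1]
}}

```text
time_s: 15.38
position: [0.6157, 0.2334, 0.0821]
ee_rot: [-0.237, -3.132, -0.0]
wrist_force: [-0.0, -0.1, -0.8]
gripper_width: 0.0947
```

>>> {"method": "arm_command", "body": {
  "steps": [0, 0, -0.005, 0, 0, 0, 1, 0, 0, -0.015, 0, 0, 0, 1, 0, 0, -0.035, 0, 0, 0, 1, 0, 0, -0.065, 0, 0, 0, 1, 0, 0, -0.1, 0, 0, 0, 1, 0, 0, -0.13, 0, 0, 0, 1, -0.04, 0, -0.15, 0, 0, 0, 1, -0.08, 0, -0.15, 0, 0, 0, 1, -0.1, 0, -0.15, 0, 0, 0, 1, -0.1, 0, -0.15, 0, 0, 0, 1]
}}

```text
time_s: 16.22
position: [0.7177, 0.2169, 0.2325]
ee_rot: [0.239, 3.131, 0.001]
wrist_force: [0.2, -0.2, -0.5]
gripper_width: 0.0949
```

```bash
python3 - <<'E'
from h import *
d=snap('scene','9'); c=d['img'][130:310,150:390]; cv2.imwrite('pics/crops9.png',cv2.resize(c,None,fx=3.3,fy=3.3,interpolation=cv2.INTER_CUBIC)); snap('top','9')
E
sed -i "s/load(n,'0')/load(n,'9')/" m2.py; sed -i "s/for n in('top','scene')/for n in('scene',)/" m2.py; python3 m2.py | grep front
```

```text
Traceback (most recent call last):
  File "m2.py", line 32, in <module>
    ends=np.array(ends); mid=ends[:,1:].mean(1)
                             ~~~~^^^^^^
IndexError: too many indices for array: array is 1-dimensional, but 2 were indexed
```

View pics/crops9.png

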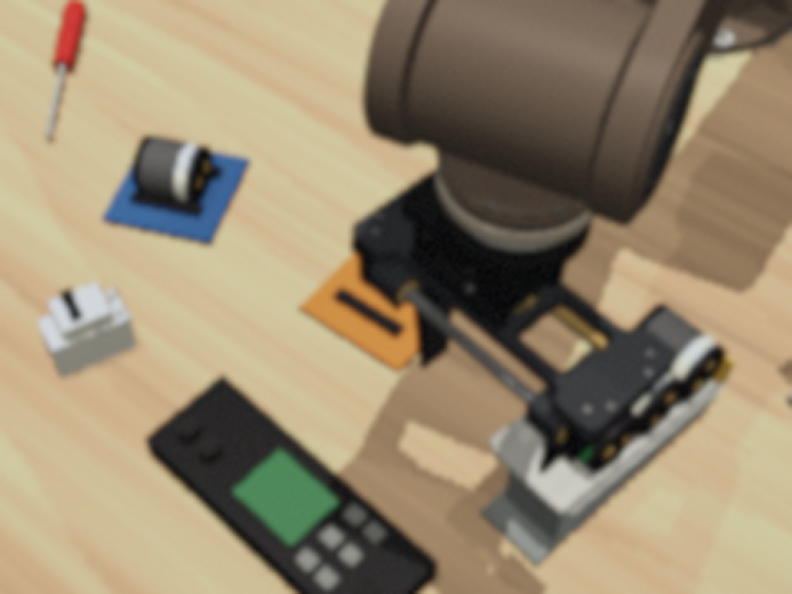

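View pics/top_9.png

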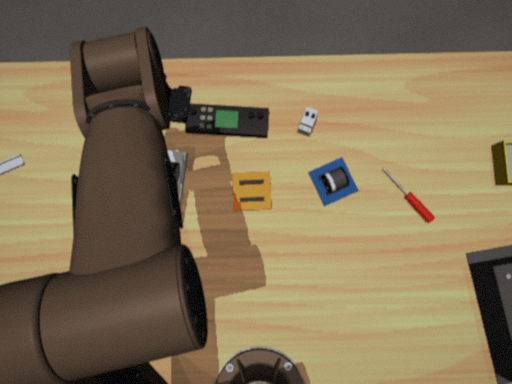

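The gripper hides the lane, so I'll swing it clear to check.

>>> {"method": "arm_command", "body": {
  "steps": [0, 0, -0.05, 0, 0, 0, 1, 0.225, -0.304, -0.05, 0, 0, 0, 1, 0.225, -0.304, -0.05, 0, 0, 0, 1, 0.225, -0.304, -0.05, 0, 0, 0, 1, 0.225, -0.304, -0.05, 0, 0, 0, 1, 0.225, -0.304, -0.05, 0, 0, 0, 1, 0.225, -0.304, -0.05, 0, 0, 0, 1, 0.225, -0.304, -0.05, 0, 0, 0, 1, 0.225, -0.304, -0.05, 0, 0, 0, 1, 0.225, -0.304, -0.05, 0, 0, 0, 1]
}}

```text
time_s: 17.15
position: [0.446, -0.0461, 0.2825]
ee_rot: [0.235, 3.133, 0.0]
wrist_force: [-0.0, -1.7, 0.2]
gripper_width: 0.0947
```

```bash
sed -i "s/load(n,'9')/load(n,'10')/" m2.py; python3 - <<'E'
from h import *
d=snap('scene','10'); c=d['img'][150:310,160:390]; cv2.imwrite('pics/crops10.png',cv2.resize(c,None,fx=3.4,fy=3.4,interpolation=cv2.INTER_CUBIC)); snap('top','10')
E
python3 m2.py | grep front; sed -i "s/('scene',)/('top',)/" m2.py;python3 m2.py | grep front
```

```text
scene 1339 front can [ 0.4976  0.2526 -0.1564  0.0745] yawdeg -8.959057451097257 wid [57.8 57.5 57.2 55.8 57.9 56.7 56.5 58.3 57.8 57.8] mid [-323.9 -324.8 -324.2 -323.2 -324.3 -324.4 -325.8 -325.5 -325.5 -325.8] rms 0.0021736964269270004
top 1464 front can [ 0.5023  0.2488 -0.1537  0.0756] yawdeg -8.80664161574843 wid [57.6 58.4 58.1 58.1 59.1 56.7 57.3 56.6 57.1 57.6] mid [-200.3 -200.1 -200.3 -199.7 -199.4 -200.  -198.8 -200.3 -199.6 -199.4] rms 0.0023517642672093676Traceback (most recent call last):
  File "m2.py", line 48, in <module>
    rr=cv2.minAreaRect((q[:,:2]*1000).astype(np.float32)); print(n,'newcan',len(q),np.round(rr[0],1),np.round(rr[1],1),round(rr[2],1),q[:,2].max())
                                                                                                                                      ~~~~~~~~~~^^
    return umr_maximum(a, axis, None, out, keepdims, initial, where)
ValueError: zero-size array to reduction operation maximum which has no identity
Traceback (most recent call last):
  File "m2.py", line 48, in <module>
    rr=cv2.minAreaRect((q[:,:2]*1000).astype(np.float32)); print(n,'newcan',len(q),np.round(rr[0],1),np.round(rr[1],1),round(rr[2],1),q[:,2].max())
                                                                                                                                      ~~~~~~~~~~^^
ValueError: zero-size array to reduction operation maximum which has no identity
```

View pics/crops10.png

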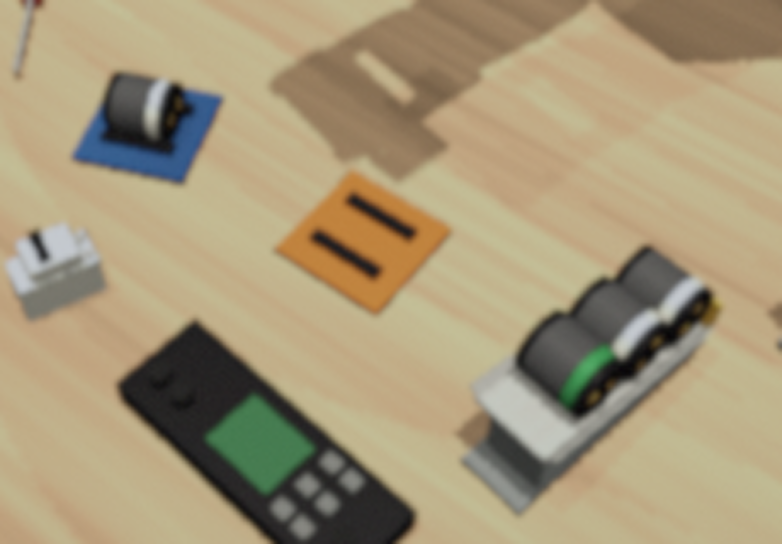

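View pics/top_10.png

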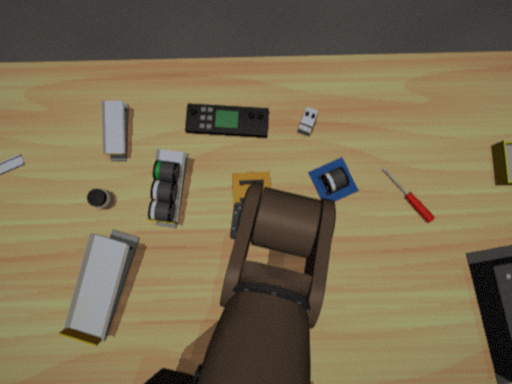

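```bash
cat > fin.py <<'E'
from h import *
import m2,sys
from scipy.optimize import least_squares
for n,t in(('scene','0'),('scene',sys.argv[1]),('top','0'),('top',sys.argv[1])):
    q=m2.lane_fit(cloud(load(n,t)),(.40,.70,.14,.33))
    f=np.array([.5025,.2503]); a=np.radians(-8.65); dx=q[:,:2]-f; X=dx@[np.cos(a),np.sin(a)]; Y=dx@[-np.sin(a),np.cos(a)]; Z=q[:,2]-.075
    for k in range(3):
        r=lambda p,X,Z: np.hypot(X-p[0],Z-p[1])-.027
        p=np.array([.0532*k,.0094*k])
        for _ in range(4):
            m=(np.abs(r(p,X,Z))<.008)&(np.abs(Y)<.027)&(Z>p[1]+.003)&(np.abs(X-p[0])<.027); p=least_squares(r,p,args=(X[m],Z[m]),loss='soft_l1',f_scale=.003).x
        # crest yaw: left half vs right half X
        e=[least_squares(r,p,args=(X[m&s],Z[m&s])).x[0] for s in(Y<-.005,Y>.005)]
        mm=(np.abs(r(p,X,Z))<.006)&(Z>p[1]+.012)&(np.abs(X-p[0])<.02)
        print(n,t,k,np.round(p*1000,1),'Y',np.round(np.percentile(Y[mm],[3,97])*1000,1),'skew',np.round((e[1]-e[0])*1000,1))
E
python3 fin.py 10
```

```text
scene 0 0 [-0.3 -0.2] Y [-27.8  30.2] skew -0.3
scene 0 1 [53.   9.1] Y [-27.5  30.2] skew -0.1
scene 0 2 [106.   18.5] Y [-28.2  29.9] skew 0.2
scene 10 0 [-0.4 -0.1] Y [-27.7  29.8] skew 0.2
scene 10 1 [52.8  9. ] Y [-27.   30.1] skew -0.1
scene 10 2 [106.1  18.5] Y [-28.1  29.7] skew -0.2
top 0 0 [-0.5  1. ] Y [-30.3  27.5] skew 0.1
top 0 1 [52.5 10.3] Y [-29.8  27.8] skew -0.0
top 0 2 [105.4  19.7] Y [-30.5  27.4] skew -0.2
top 10 0 [-0.6  1. ] Y [-30.5  27.6] skew 0.3
top 10 1 [52.8 10.3] Y [-30.3  27.9] skew -0.1
top 10 2 [105.5  19.5] Y [-30.3  26.8] skew -0.3
```

All three cans lie closed up, and the bystanders haven't moved. Handing in.

```bash
python3 -c "
from workcell import arm
print(arm.close_job())"
```

```text
the job is handed in; nothing more can be done
None
```

I took the front can off the lane and laid it in the blue saddle, then loaded the green-banded can onto the high end of the lane. The job was handed in at about 17 s, and the hand-in gives no verdict.

**Blue saddle:** The front can lies along the ribs. Its centre measured (0.584, -0.227) m, its angle was within about 1° of the ribs', and its top was at about 62 mm. It touched down at the expected height, with at most about 12 N before release.

**Lane:** All three cans are closed up against the stop, with the green one last. Can by can, both views match the starting positions to within about 0.3 mm, with no skew. I released the new can touching the floor about 8 mm up the slope from its rest, not the 16 mm of `lane_load`, so that it rolled less. The other two were never gripped or lifted; they only rolled to the stop.

**Bystanders:** In the last pictures the screwdriver, jar, breaker and keypad look unmoved. I checked these by eye only. The gripper was open and clear of everything.

**Checks that disagreed:**
- The two cameras differ by 2–3 mm in absolute position, in line with the calibration, so I used the average.
- My first fit of the whole lane gave a front-can position about 7 mm off in the last scene view. That fit can slide along the can axis. The can-by-can fit showed no shift in either view.

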